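Charge the barrel tumbler and set it between centres

TASK

Set up the barrel tumbler for a deburring run: drop every aluminium housing from the bench into the barrel through its open port, set the funnel in the port, pour all the ceramic stones from the scoop through it into the barrel, then put the funnel back upright on its wooden stand and the scoop down flat on the bench. Close the port with its cover, pressed fully home, lay the barrel in the tumbler's two V rests with the port up, and slide the tailstock fully home so that both centres sit in the ends of the barrel's trunnions. There are two to four housings; do not put the cover on before everything is inside, and leave the green wire spool where it is.

Things in the scene. Friction and masses are not known exactly. Their poses are not given: they have to be found in the camera images.
- barrel: Grey barrel 150 (x) x 68 (y) x 80 mm (z), 5 mm walls, a 9 mm lifter rib along its floor; grip across y. Origin: centre of underside. Port: 96 x 56 mm opening mid-top, z = 80. Steel trunnions, 26 mm diameter, run 40 mm out along x at each end, 40 mm above the underside (tips at x = +-115), with a 16 mm bore 14 mm deep in the end for a centre. Ends alike. 0.3 to 0.4 kg empty, 0.8 loaded. Smooth.
- cover: Port cover, lip down on the bench: plate 112 (x) x 62 x 5 mm over a rubber lip 88 x 48 x 10 mm that drops into the port with 4 mm play all round. Origin: centre of the lip's underside, so the plate is at z = 10 to 15; closed, 70 mm above the barrel's underside, x along the barrel's x (either way round). Grip: upright bar on top, 50 (x) x 14 mm (y), z = 15 to 33.
- stand_seat (a point): Wooden funnel stand fixed to the bench: two rails 110 mm long (along this x), 20 mm wide, 30 mm high, 62 mm apart inside, for the stem to hang between. Point: midway between the rails, level with their tops, 30 mm above the bench; the funnel's origin is here when it is on its stand.
- funnel: Round steel funnel, 0.16 kg. Origin: on its axis in the underside of its flange (84 x 84 x 3 mm), on which it rests. Below: stem 50 mm outside, 44 mm inside, 14 mm long (3 mm play across the port). Above: cone opening to 160 mm at z = 62. Grip from above: black upright ear on the rim, 12 (x) x 46 mm (y), centred 84 mm from the axis along +x, z = 54 to 106; hold near z = 88.
- scoop: Steel scoop: trough 128 (x) x 72 x 45 mm, floor 3 mm, open front at +x (edge at x = +64). Origin: centre of the trough's underside. Handle: bar 22 mm wide (y), 16 mm high, middle at z = 40, from x = -63 to -163; hold near x = -95. 0.12 kg. Smooth: stones start to slide out when the front is tipped down 25 to 40 degrees, all leave by 60.
- rest_axis (a point): Tumbler fixed to the bench: bed 520 mm along this x, 130 wide, 22 high. Headstock (164 mm high) at +x, sliding tailstock at -x. V rests 8 mm thick at x = +86 and -102 carry the trunnions, wings guide 15 mm each side. Point: axis of trunnions lying in the rests, 98.5 mm above the bench. Lay the barrel with its middle at x = -15 (-19 to -11) to clear the headstock's centre.
- head_tip (a point): Tip of the headstock's fixed centre (60 degree cone, 6 mm tip, 22 mm base, 14 mm long) pointing to -x, 106 mm from the rest point along its x and 1.5 mm higher, so the centres lift the barrel off the rests. It seats about 9 mm deep in a bore.
- tail_tip (a point): Tip of the tailstock's like centre, pointing to +x. Slid home, it enters the near bore and pushes the barrel along the rests onto the headstock's centre; the barrel's middle is then over the rest point.
- tail_grip (a point): Grip point on the black upright bar on top of the tailstock: 16 mm thick (along the tumbler), 46 mm wide, 32 mm high, its top 158 mm above the bench, this point 146 mm.
- tail (a joint): Travel of the tailstock in m: 0 drawn back, grows towards the headstock (limit 0.060). With both centres seated on the barrel it reads about 0.044. Slides with about 5 N of friction and stays where it is left; 15 to 20 N in all seats the barrel.
- housing1: Milled aluminium housing lying on the bench: block 40 x 24 x 20 mm with a round neck 16 mm thick and 20 mm long at one end, 60 mm in all along its x. Origin: on its axis, mid-length, 10 mm above its underside. 50 g. Between two and four of these are present. Dropped flat into the barrel from just above its port they lie down; spread them so they do not pile up under the cover.
- housing2: Milled aluminium housing lying on the bench: block 40 x 24 x 20 mm with a round neck 16 mm thick and 20 mm long at one end, 60 mm in all along its x. Origin: on its axis, mid-length, 10 mm above its underside. 50 g. Between two and four of these are present. Dropped flat into the barrel from just above its port they lie down; spread them so they do not pile up under the cover.
- housing3: Milled aluminium housing lying on the bench: block 40 x 24 x 20 mm with a round neck 16 mm thick and 20 mm long at one end, 60 mm in all along its x. Origin: on its axis, mid-length, 10 mm above its underside. 50 g. Between two and four of these are present. Dropped flat into the barrel from just above its port they lie down; spread them so they do not pile up under the cover.
- housing4: Milled aluminium housing lying on the bench: block 40 x 24 x 20 mm with a round neck 16 mm thick and 20 mm long at one end, 60 mm in all along its x. Origin: on its axis, mid-length, 10 mm above its underside. 50 g. Between two and four of these are present. Dropped flat into the barrel from just above its port they lie down; spread them so they do not pile up under the cover.
- stone1: Ceramic tumbling stone, a reddish-brown cylinder of 17 mm diameter and 17 mm height, in the scoop at the start. Origin: its centre. 12 g, smooth. Between six and eight are present. Poured fast they can bridge in the funnel's stem; lifting and lowering the funnel by its ear a few mm frees them.
- stone2: Ceramic tumbling stone, a reddish-brown cylinder of 17 mm diameter and 17 mm height, in the scoop at the start. Origin: its centre. 12 g, smooth. Between six and eight are present. Poured fast they can bridge in the funnel's stem; lifting and lowering the funnel by its ear a few mm frees them.
- stone3: Ceramic tumbling stone, a reddish-brown cylinder of 17 mm diameter and 17 mm height, in the scoop at the start. Origin: its centre. 12 g, smooth. Between six and eight are present. Poured fast they can bridge in the funnel's stem; lifting and lowering the funnel by its ear a few mm frees them.
- stone4: Ceramic tumbling stone, a reddish-brown cylinder of 17 mm diameter and 17 mm height, in the scoop at the start. Origin: its centre. 12 g, smooth. Between six and eight are present. Poured fast they can bridge in the funnel's stem; lifting and lowering the funnel by its ear a few mm frees them.
- stone5: Ceramic tumbling stone, a reddish-brown cylinder of 17 mm diameter and 17 mm height, in the scoop at the start. Origin: its centre. 12 g, smooth. Between six and eight are present. Poured fast they can bridge in the funnel's stem; lifting and lowering the funnel by its ear a few mm frees them.
- stone6: Ceramic tumbling stone, a reddish-brown cylinder of 17 mm diameter and 17 mm height, in the scoop at the start. Origin: its centre. 12 g, smooth. Between six and eight are present. Poured fast they can bridge in the funnel's stem; lifting and lowering the funnel by its ear a few mm frees them.
- stone7: Ceramic tumbling stone, a reddish-brown cylinder of 17 mm diameter and 17 mm height, in the scoop at the start. Origin: its centre. 12 g, smooth. Between six and eight are present. Poured fast they can bridge in the funnel's stem; lifting and lowering the funnel by its ear a few mm frees them.
- stone8: Ceramic tumbling stone, a reddish-brown cylinder of 17 mm diameter and 17 mm height, in the scoop at the start. Origin: its centre. 12 g, smooth. Between six and eight are present. Poured fast they can bridge in the funnel's stem; lifting and lowering the funnel by its ear a few mm frees them.
- spool: Bystander: green wire spool standing on the bench, 68 mm diameter, 62 mm high. Origin: centre of its underside.

How it is judged:
By the outcome, as a careful person would: the job done as asked, in the order asked, and still so for the second after the job is handed in, with the robot touching nothing.
Of housing1, housing2, housing3, housing4 only 2 to 4 are there at a start; the rules pass over those that are not, and their reading is None.
Of stone1, stone2, stone3, stone4, stone5, stone6, stone7, stone8 only 6 to 8 are there at a start; the rules pass over those that are not, and their reading is None.
At some moment in a run one of housing1, housing2, housing3, housing4, cover may be knocked a few centimetres aside while the robot is not near it.
It also fails if it takes over 210 s, if anything falls off the work surface, if the arm or the gripper's body presses on something with over 40 N, if the wrist force passes 120 N, or if a joint passes its speed limit or range.

ROBOT

A 6-joint arm with a two-finger parallel gripper is mounted at the origin on the work surface. World frame = base frame: x ahead of the robot, y to its left, z up, the work surface at z = 0. Lengths are in m, angles in rad, forces in N, time in s.
With the tool pointing down it reaches from about 0.3 to 0.85 m from the base axis. Payload 4.2 kg.
Tool frame: the origin (TCP) lies midway between the tips of the shut fingers; the grasp point (between the pads) lies 19 mm behind it; z points along the fingers, y is the line along which they close (so a half turn about z gives the same grasp; the last joint's range is limited). The gripper opens to 91 mm and grips with 3 to 60 N. Pads are 32 mm wide; open, the fingers measure 118 mm over their backs; the gripper's body (76 mm by 178 mm) begins 60 mm behind the grasp point.
Start: joints at [1.151, 0.32, 1.565, -0, 1.257, -0.02], TCP at [0.224, 0.53, 0.176] pointing down, gripper open.
Joint ranges: [-3.11, 3.11], [-0.84, 2.01], [0.21, 2.61], [-1.34, 4.49], [0.05, 2.63], [-2.56, 2.56]. Speed limits (rad/s): [2.57, 2.57, 3.14, 3.14, 3.14, 3.14].

INTERFACE

Orientations are given as a 3x3 rotation matrix whose columns are the frame's x, y, z axes.
In Python, from plant import ctrl gives the robot as it stands. Calls block until the motion is done:
- ctrl.goto(position, orientation): joint-space move of the TCP to a pose.
- ctrl.move_l(position, ori=None, feed=0.15): straight line of the TCP; ori=None keeps the orientation; feed is the mean speed in m/s.
- ctrl.movej(angles): joint-space move.
- ctrl.let_go() and ctrl.clamp(): open the fingers fully, or close them until they stop; the grip force is fixed at half the most.
- ctrl.hold(seconds).
- ctrl.solve_ik(position, orientation): joint angles nearest the present ones, or None.
- ctrl.get_image(name): name is "side" or "top" or "wrist"; returns the picture (420x560x3 uint8, red, green, blue); there is no depth.
- ctrl.get_calibration(name): a dict with "intrinsics" (3x3 intrinsics, pixels), "eye" and "orientation" of the camera in the world. Camera axes: x right, y down, z forward; pixel columns grow to the right and rows downward; lengths in m; the calibration is good to about 2 mm. A picture is of the moment at which its call begins: read the wrist's pose just before it. get_calibration takes no time and is no camera call; for the wrist camera it gives the pose at the moment of the call.
A pose or a line that the arm cannot do raises ctrl.IKError and nothing moves.
- ctrl.job_done(): hands the job in; it is judged then, once.
Trained networks look in the newest picture that a camera, given by its name, has taken for a name from the list of things; names that differ only in an ending like _2 or _b are one class to them, and where a whole thing is asked for, a point or a joint stands for the part that bears it (a point fixed in the world has none). Each returns a list of dicts, best first, with "conf" (0 to 1); they miss things now and then, are a little off and sometimes report something else, mostly with a low value. They report only what shows in the picture. A call takes as long as a camera call.
- ctrl.trace(camera, target): "region" (420x560 bool, what is visible of it) and "extent" ([left, top, right, bottom] in pixels, round what is visible of it).
- ctrl.place_of(camera, target): "at" ([column, row] in pixels: a listed point, or the origin of a listed thing).
Readings, each from a call of its own:
- ctrl.get_clock(): time.
- ctrl.get_joint_positions(): joint angles.
- ctrl.get_joint_vel(): joint speeds.
- ctrl.get_effort(): joint torques, N m.
- ctrl.get_position(): TCP position.
- ctrl.get_tool_rot(): TCP orientation.
- ctrl.get_force(): force on the tool from outside, world axes, zero at the start.
- ctrl.get_torque(): the same for the moment, N m.
- ctrl.get_grip_width(): finger opening in m.
- ctrl.get_grip_force(): force on a finger pad.
Only numpy, scipy, OpenCV 4.12 (cv2) and the standard library are available. Lean on these libraries where they do the work, as an engineer would, in place of code of your own. Each camera call takes 0.05 s, during which the arm holds its last target. There are 200 camera calls.

## Working session

There is one attempt and no reset: what is moved stays moved. The work goes in short steps, each a Python script; the robot and the scene stay as the last script left them, time stands still between calls to the robot, and variables do not carry over. Pictures are saved under pics/ and viewed, at most 14 in all, crops included, and the job is handed in when it is done.

```bash
ls; mkdir -p pics; cat > h.py <<'E'
import numpy as np, cv2
from plant import ctrl
def snap(cam,fn=None):
    im=ctrl.get_image(cam)
    if fn: cv2.imwrite('pics/'+fn,im[:,:,::-1])
    return im
def ray(cam,px,cal=None):
    c=cal or ctrl.get_calibration(cam); K=np.array(c["intrinsics"]);R=np.array(c["orientation"])
    return np.array(c["eye"]),R@np.linalg.inv(K)@np.array([px[0],px[1],1.])
def onz(cam,px,z,cal=None):
    e,d=ray(cam,px,cal); return e+d*(z-e[2])/d[2]
def proj(cam,P,cal=None):
    c=cal or ctrl.get_calibration(cam); p=np.array(c["orientation"]).T@(np.array(P)-np.array(c["eye"])); q=np.array(c["intrinsics"])@p
    return q[:2]/q[2]
def tri(a,b):
    # a,b=(eye,dir)
    A=np.stack([a[1],-b[1]],1); s=np.linalg.lstsq(A,b[0]-a[0],rcond=None)[0]
    p,q=a[0]+a[1]*s[0],b[0]+b[1]*s[1]; return (p+q)/2,np.linalg.norm(p-q)
def down(yaw):
    # tool z down; tool y (closing) direction at angle yaw from world x
    y=np.array([np.cos(yaw),np.sin(yaw),0]);z=np.array([0,0,-1.]);return np.stack([np.cross(y,z),y,z],1)
E
python3 - <<'E'
from h import *
print(ctrl.get_tool_rot())
for c in("top","side","wrist"):
    snap(c,c+"0.png"); k=ctrl.get_calibration(c);print(c,np.round(k["eye"],3),np.round(k["orientation"],2).tolist(),np.round(k["intrinsics"],0).tolist())
    if c!="wrist":
        for n in "barrel cover stand_seat funnel scoop rest_axis head_tip tail_tip tail_grip housing1 stone1 spool".split():
            print(n,[(np.round(d["at"],1).tolist(),round(d["conf"],2)) for d in ctrl.place_of(c,n)][:8])
print(ctrl.get_clock())
E
```

```text
pics
[[-9.21148348e-01  3.89211070e-01 -6.81027196e-04]
 [ 3.89211666e-01  9.21146929e-01 -1.61657460e-03]
 [-1.86262104e-06 -1.75416875e-03 -9.99998461e-01]]
top [0.35  0.057 1.142] [[-0.02, -0.98, 0.19], [-1.0, 0.02, -0.02], [0.02, -0.19, -0.98]] [[445.0, 0.0, 270.0], [0.0, 445.0, 217.0], [0.0, 0.0, 1.0]]
barrel [([409.1, 254.2], 0.49)]
cover [([327.3, 178.9], 0.61)]
stand_seat [([197.0, 263.0], 0.61)]
funnel [([196.8, 261.6], 0.77), ([287.8, 234.4], 0.39)]
scoop [([135.3, 216.2], 0.72)]
rest_axis [([402.0, 195.2], 0.67)]
head_tip [([391.1, 156.0], 0.79)]
tail_tip [([413.1, 255.3], 0.67)]
tail_grip [([418.1, 279.8], 0.83), ([250.7, 169.8], 0.15)]
housing1 [([223.9, 173.5], 0.49)]
stone1 [([136.0, 216.9], 0.59), ([139.5, 225.0], 0.56), ([129.1, 217.1], 0.56), ([127.6, 208.4], 0.49), ([142.2, 205.8], 0.45), ([128.9, 232.5], 0.38), ([139.7, 215.8], 0.36)]
spool [([338.9, 273.7], 0.75), ([225.0, 177.0], 0.18)]
side [-0.19  -0.64   0.844] [[0.66, -0.45, 0.6], [-0.75, -0.38, 0.54], [-0.01, -0.81, -0.59]] [[448.0, 0.0, 285.0], [0.0, 448.0, 218.0], [0.0, 0.0, 1.0]]
barrel [([288.6, 263.9], 0.92)]
cover []
stand_seat [([219.6, 235.0], 0.74)]
funnel [([214.3, 233.8], 0.84), ([388.0, 266.7], 0.26)]
scoop [([207.8, 204.1], 0.67)]
rest_axis [([390.1, 265.9], 0.98)]
head_tip [([409.8, 243.9], 0.9)]
tail_tip [([355.9, 302.3], 0.59)]
tail_grip [([345.9, 302.9], 0.94)]
housing1 [([300.9, 220.8], 0.68), ([282.0, 213.3], 0.67)]
stone1 [([214.7, 199.2], 0.48), ([205.5, 199.5], 0.38)]
spool [([282.3, 214.5], 0.7)]
wrist [0.156 0.559 0.385] [[0.39, 0.89, 0.24], [0.92, -0.38, -0.1], [0.0, 0.27, -0.96]] [[333.0, 0.0, 284.0], [0.0, 333.0, 205.0], [0.0, 0.0, 1.0]]
1.35
```

View pics/top0.png

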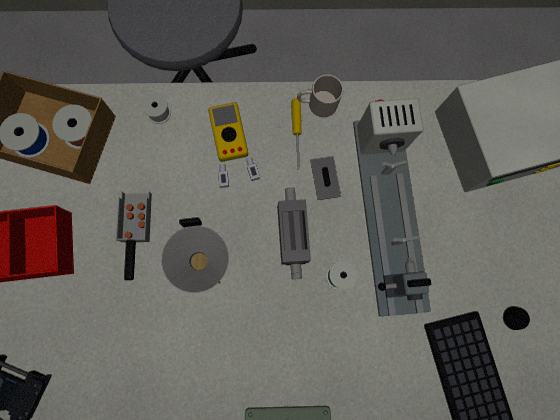

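View pics/side0.png

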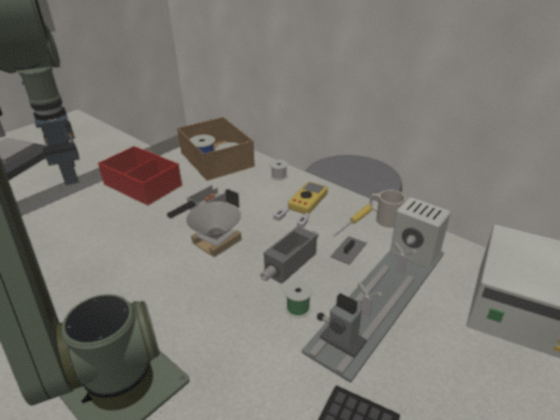

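Top picture: barrel at (293,232) running along the column axis, with the scoop at (135,216), funnel on its stand at (195,260), cover at (326,178) and spool at (342,274). Two housings sit at (223,176) and (253,168). The tumbler runs from the tailstock at (410,283) to the headstock at (392,125). The side picture agrees.

```bash
cat >> h.py <<'E'
def rect(cam,name,z,cal=None,n=1):
    """minAreaRect of traced regions projected to plane z: centre, sizes, angle of long side"""
    out=[]
    for d in ctrl.trace(cam,name)[:n]:
        ys,xs=np.nonzero(d["region"]); 
        P=np.array([onz(cam,(x,y),z,cal)[:2] for x,y in zip(xs,ys)])
        (c,s,a)=cv2.minAreaRect((P*1000).astype(np.float32))
        b=cv2.boxPoints((c,s,a)); e=[b[1]-b[0],b[2]-b[1]]; L=max(e,key=np.linalg.norm)
        ang=np.degrees(np.arctan2(L[1],L[0])); ang=(ang+90)%180-90
        out.append((np.round(np.array(c)),np.round(sorted(s)),round(ang,1),round(d["conf"],2)))
    return out
E
python3 - <<'E'
from h import *
im=snap("top"); cv2.imwrite('pics/t1.png',cv2.resize(im[120:320,90:450,::-1],None,fx=2.2,fy=2.2,interpolation=cv2.INTER_CUBIC))
for n,z,k in (("barrel",.07,2),("cover",.012,2),("housing1",.02,4),("scoop",.04,2),("funnel",.062,2),("stand_seat",.03,1),("spool",.06,1)):
    print(n,rect("top",n,z,n=k))
T={}
for c in("top","side"):
    snap(c)
    for n in "barrel stand_seat funnel scoop rest_axis head_tip tail_tip tail_grip spool".split():
        r=ctrl.place_of(c,n)
        if r:
            T[n]=T.get(n,[])+[ray(c,r[0]["at"])]
for n,v in T.items():
    if len(v)==2: p,e=tri(*v);print(n,p.round(3),e.round(4))
print([onz("top",p,.01).round(3).tolist() for p in ((223.9,173.5),(253,168))], [onz("side",p,.01).round(3).tolist() for p in ((300.9,220.8),(282,213.3))])
E
```

```text
barrel [(array([518., -22.]), array([ 76., 228.]), np.float32(4.6), 0.61)]
cover [(array([ 672., -115.]), array([ 62., 113.]), np.float32(8.2), 0.56)]
housing1 [(array([679., 153.]), array([24., 62.]), np.float32(5.1), 0.65), (array([696.,  77.]), array([22., 60.]), np.float32(16.9), 0.58)]
scoop []Traceback (most recent call last):
  File "<stdin>", line 4, in <module>
  File "h.py", line 27, in rect
    P=np.array([onz(cam,(x,y),z,cal)[:2] for x,y in zip(xs,ys)])
                ~~~^^^^^^^^^^^^^^^^^
  File "h.py", line 11, in onz
    e,d=ray(cam,px,cal); return e+d*(z-e[2])/d[2]
        ~~~^^^^^^^^^^^^
  File "h.py", line 8, in ray
    c=cal or ctrl.get_calibration(cam); K=np.array(c["intrinsics"]);R=np.array(c["orientation"])
             ~~~~~~~~~~~~~~~~~~~~^^^^^
ValueError: time passes only in moves, steps and waits
```

View pics/t1.png

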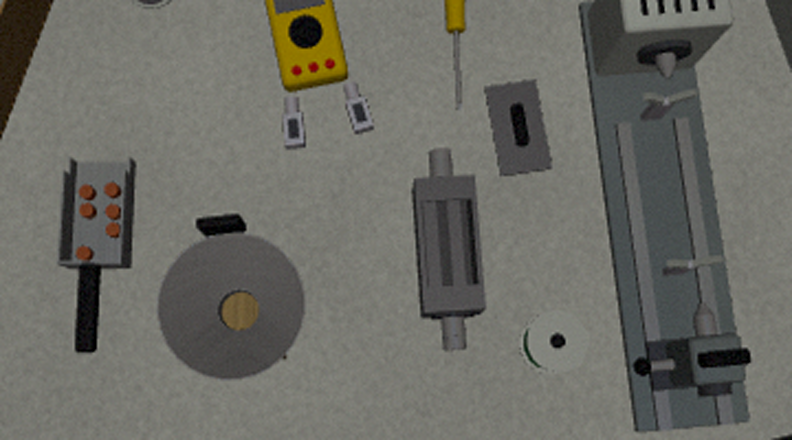

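The crop shows six stones in the scoop, two housings at crop (293,120) and (358,107), and the funnel ear at (221,224). The barrel's port is open.

```bash
python3 - <<'E'
s=open('h.py').read()
s=s.replace("P=np.array([onz(cam,(x,y),z,cal)[:2] for x,y in zip(xs,ys)])","cal=cal or ctrl.get_calibration(cam); P=np.array([onz(cam,(x,y),z,cal)[:2] for x,y in cv2.findContours(d['region'].astype(np.uint8),0,1)[0][0][:,0]])" if 0 else "cal=cal or ctrl.get_calibration(cam); P=np.array([onz(cam,(x,y),z,cal)[:2] for x,y in zip(xs,ys)])")
open('h.py','w').write(s)
E
python3 - <<'E'
from h import *
im=snap("top")
for n,z,k in (("scoop",.045,2),("funnel",.062,2),("stand_seat",.03,1),("spool",.06,1),("head_tip",.164,1)):
    print(n,rect("top",n,z,n=k))
T={}
for c in("top","side"):
    snap(c);cal=ctrl.get_calibration(c)
    for n in "barrel stand_seat funnel scoop rest_axis head_tip tail_tip tail_grip spool".split():
        r=ctrl.place_of(c,n)
        if r:
            T[n]=T.get(n,[])+[ray(c,r[0]["at"],cal)]
for n,v in T.items():
    if len(v)==2: p,e=tri(*v);print(n,p.round(3),e.round(4))
c=ctrl.get_calibration("top")
f=lambda u,v,z:onz("top",(90+u/2.2,120+v/2.2),z,c)[:2].round(3)
print("rest/head/tail top", [onz("top",T_,z,c)[:2].round(3) for T_,z in (((402,195.2),.0985),((391.1,156),.1),((413.1,255.3),.1),((418.1,279.8),.146))])
print("ear",f(221,219,.106),f(200,220,.106),f(243,218,.106),"scoop corners front",f(71,158,.045),f(134,158,.045),"back",f(59,264,.045),f(132,266,.045),"handle",f(90,266,.048),f(86,350,.048))
print("port", f(428,199,.08),f(474,198,.08),f(435,304,.08),f(481,302,.08))
print("trunnion tips",f(440,150,.04+.0),f(455,349,.04))
E
```

```text
scoop [(array([522., 374.]), array([ 86., 218.]), np.float32(-0.8), 0.89), (array([569., 355.]), array([15., 16.]), np.float32(1.9), 0.51)]
funnel [(array([464., 216.]), array([163., 171.]), np.float32(-29.9), 0.75), (array([ 389., -288.]), array([ 99., 110.]), np.float32(-48.5), 0.65)]
stand_seat [(array([457., 212.]), array([41., 43.]), np.float32(-45.2), 0.8)]
spool [(array([ 411., -135.]), array([65., 71.]), np.float32(88.9), 0.56)]
head_tip [(array([ 570., -256.]), array([163., 496.]), np.float32(3.6), 0.68)]
barrel [ 0.52  -0.018 -0.014] 0.0131
stand_seat [0.451 0.214 0.038] 0.0017
funnel [0.458 0.215 0.037] 0.0052
scoop [0.568 0.377 0.006] 0.0046
rest_axis [ 0.599 -0.282  0.088] 0.0013
head_tip [ 0.701 -0.271  0.086] 0.0047
tail_tip [ 0.444 -0.295  0.096] 0.007
tail_grip [ 0.389 -0.299  0.133] 0.0027
spool [ 0.56   0.154 -0.312] 0.2776
rest/head/tail top [array([ 0.6  , -0.287]), array([ 0.699, -0.267]), array([ 0.453, -0.302]), array([ 0.394, -0.293])]
ear [0.547 0.222] [0.546 0.245] [0.547 0.199] scoop corners front [0.632 0.405] [0.631 0.333] back [0.51  0.413] [0.506 0.331] handle [0.506 0.377] [0.413 0.378]
port [ 0.57  -0.002] [ 0.571 -0.053] [ 0.454 -0.007] [ 0.455 -0.057]
trunnion tips [ 0.636 -0.02 ] [ 0.407 -0.03 ]
```

```bash
cat >> h.py <<'E'
def go(p,yaw,lin=None):
    """hover move; tries both half turns, prefers the smaller wrist travel"""
    q0=np.array(ctrl.get_joint_positions()); best=None
    for y in (yaw,yaw+np.pi):
        q=ctrl.solve_ik(list(p),down(y))
        if q is not None:
            c=abs(q[5])
            if best is None or c<best[0]: best=(c,q,y)
    if best is None: raise ctrl.IKError(str(p))
    ctrl.movej(best[1]); return best[2]
def at(p,off=0,ang=0): return [p[0]+off*np.cos(ang),p[1]+off*np.sin(ang)]
def stat(t=''): print(t,'t',round(ctrl.get_clock(),1),'pos',np.round(ctrl.get_position(),3),'w',round(ctrl.get_grip_width(),4),'F',np.round(ctrl.get_force(),1))
def housing(xy,ang,drop):
    c=at(xy,-.01,ang); go([*c,.16],ang+np.pi/2)
    snap("wrist"); r=rect("wrist","housing1",.018,n=3); print(r)
    near=[k for k in r if np.hypot(*(k[0]/1000-np.array(xy)))<.03]
    if near: xy=near[0][0]/1000; ang=np.radians(near[0][2])
    c=at(xy,-.01,ang); y=go([*c,.06],ang+np.pi/2)
    ctrl.move_l([*c,.004],feed=.12); ctrl.clamp(); stat('grip')
    ctrl.move_l([*c,.16],feed=.25); stat('up')
E
cat > a.py <<'E'
from h import *
housing((.679,.153),np.radians(5.1),None)
a=np.radians(4)
go([.512,-.024,.2],a+np.pi/2)
snap("wrist","w1.png"); cal=ctrl.get_calibration("wrist"); print(rect("wrist","barrel",.08,cal)); r=ctrl.place_of("wrist","barrel"); print([(d["at"],onz("wrist",d["at"],0,cal).round(3)) for d in r])
E
python3 a.py
```

```text
[(array([699.,  79.]), array([29., 63.]), np.float32(17.9), 0.72), (array([681., 153.]), array([24., 61.]), np.float32(5.6), 0.65)]
grip t 7.6 pos [0.671 0.152 0.004] w 0.0005 F [-0.4 -0.2 -0.2]
up t 8.4 pos [0.67  0.152 0.159] w 0.0004 F [-0.5 -0.6 -0.1]
[(array([530., -23.]), array([ 69., 208.]), np.float32(2.5), 0.96)]
[([283.4, 170.9], array([ 0.521, -0.023,  0.   ]))]
```

```bash
python3 - <<'E'
from h import *
im=snap("top"); cv2.imwrite('pics/t2.png',cv2.resize(im[120:320,90:450,::-1],None,fx=2.2,fy=2.2)); print(rect("top","housing1",.02,n=4)); ctrl.let_go(); stat(); print(ctrl.get_tool_rot().round(2) if hasattr(ctrl.get_tool_rot(),'round') else ctrl.get_tool_rot())
E
```

```text
[(array([681., 154.]), array([25., 64.]), np.float32(6.2), 0.67), (array([696.,  77.]), array([25., 62.]), np.float32(14.7), 0.62)]
 t 12.5 pos [ 0.512 -0.024  0.2  ] w 0.0911 F [-0.4 -0.9  0.6]
[[ 1.    0.07 -0.  ]
 [ 0.07 -1.    0.  ]
 [-0.   -0.   -1.  ]]
```

View pics/w1.png

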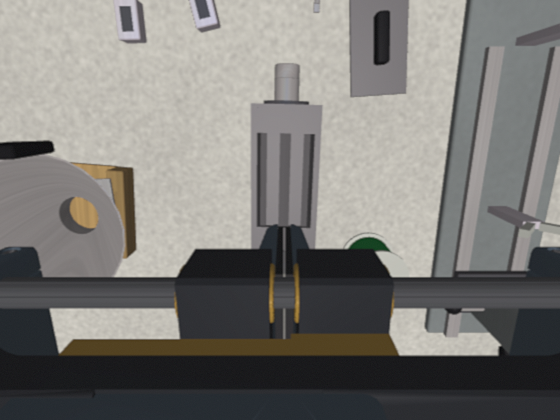

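View pics/t2.png

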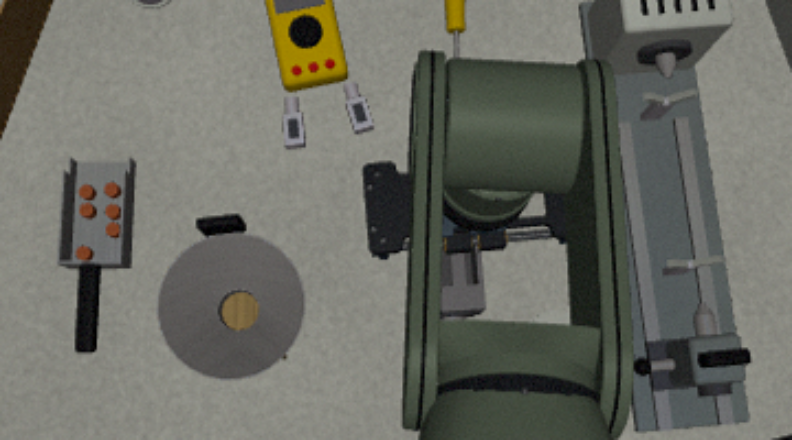

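The wrist picture shows the barrel with its port at (285,180). Both housings are still where they were, at (128,15) and (203,12), and the shut fingers are empty. I'll repeat the grasp and look before closing.

```bash
python3 - <<'E'
from h import *
ang=np.radians(5.6); c=at((.681,.153),-.01,ang)
go([*c,.06],ang+np.pi/2); ctrl.move_l([*c,.004],feed=.12)
a=snap("wrist")[:,:,::-1]; b=snap("side")[:,:,::-1]
print(rect("side","housing1",.018,n=4)); r=rect("wrist","housing1",.018,n=4); stat()
cv2.imwrite('pics/w2.png',np.hstack([a[60:360,80:480],cv2.resize(b[170:270,230:363],(400,300),interpolation=cv2.INTER_CUBIC)])) 
ctrl.clamp(); stat()
E
```

```text
[(array([ 668., -263.]), array([191., 743.]), np.float32(8.6), 0.63), (array([539., 277.]), array([205., 234.]), np.float32(-2.4), 0.53), (array([686.,  68.]), array([29., 70.]), np.float32(27.9), 0.45)]
 t 15.8 pos [0.672 0.152 0.005] w 0.091 F [-0.3 -0.5 -0. ]
 t 17.1 pos [0.671 0.152 0.004] w 0.0002 F [ 0.6 -0.3 -0.5]
```

View pics/w2.png

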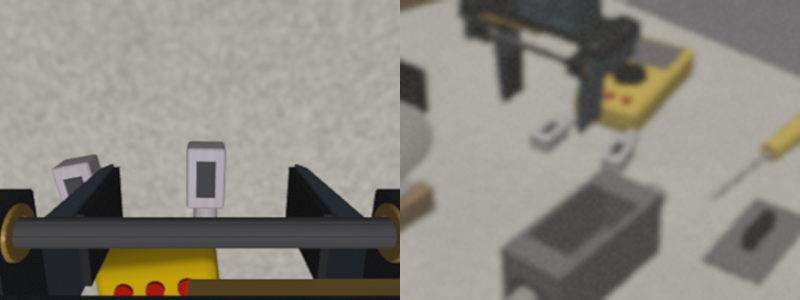

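The left half shows housing 1 between the open fingers. In the right half (side view) the fingertips seem to sit above or behind it, so I'll check the TCP projection.

```bash
python3 - <<'E'
from h import *
p=np.array(ctrl.get_position()); R=np.array(ctrl.get_tool_rot()); 
b=snap("side")[:,:,::-1].copy(); a=snap("wrist")[:,:,::-1].copy()
cs,cw=ctrl.get_calibration("side"),ctrl.get_calibration("wrist")
for s,c in ((b,cs),(a,cw)):
    for q,col in ((p,(0,0,255)),([.681-.03,.15,.0],(0,255,0)),([.71,.156,0],(255,0,0))):
        u=proj("",q,c); print(u.round(1)); cv2.circle(s,tuple(int(round(v)) for v in u),1,col,-1)
cv2.imwrite('pics/w3.png',np.hstack([a[60:360,80:480],cv2.resize(b[170:270,230:363],(400,300),interpolation=cv2.INTER_CUBIC)])); print(p,R.round(2).tolist())
E
```

```text
[279.4 215.7]
[275.7 219.7]
[286.5 210.9]
[284.  228.7]
[283.9 197.7]
[284.2 279.3]
[0.67104025 0.15201846 0.00401339] [[-1.0, -0.1, -0.0], [-0.1, 1.0, -0.0], [0.0, -0.0, -1.0]]
```

View pics/w3.png

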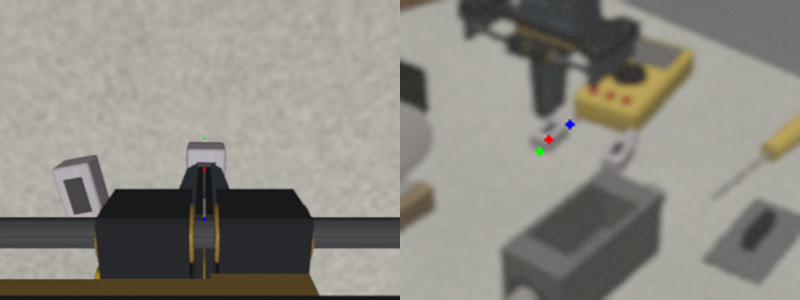

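The fingertips end about 25 crop pixels above the projected TCP, so the true tip looks 2–3 cm higher than reported. I'll open the fingers and lower in guarded steps to find the bench.

```bash
python3 - <<'E'
from h import *
ctrl.let_go(); p=np.array(ctrl.get_position()); f0=np.array(ctrl.get_force())
z=p[2]
while z>-.045:
    z-=.003; ctrl.move_l([p[0],p[1],z],feed=.05); f=np.array(ctrl.get_force())-f0
    if abs(f[2])>2.5: break
print(z,f); stat()
E
```

```text
-0.037994594445287556 [ 0.57572217 -0.05128025  3.78837488]
 t 22.1 pos [ 0.672  0.152 -0.037] w 0.0914 F [-0.1  0.5  3.4]
```

```bash
python3 - <<'E'
from h import *
p=np.array(ctrl.get_position()); ctrl.move_l([p[0],p[1],-.034],feed=.05); b=snap("side")[:,:,::-1]; ctrl.clamp(); stat(); print(ctrl.get_grip_force())
c=snap("side")[:,:,::-1]
f=lambda b:cv2.resize(b[170:270,230:363],(400,300),interpolation=cv2.INTER_CUBIC)
cv2.imwrite('pics/w4.png',np.hstack([f(b),f(c)]))
E
```

```text
t 23.4 pos [ 0.672  0.152 -0.034] w 0.0239 F [-0.4 -0.3  0. ]
29.999948143959045
```

View pics/w4.png

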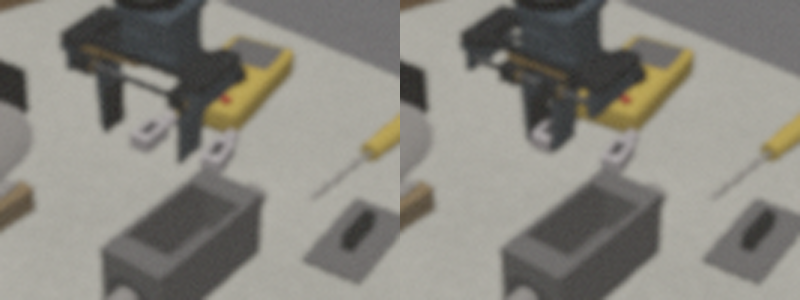

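Gripped at a width of 23.9 mm, so the real fingertips sit about 37 mm short of the reported TCP. I'll work in true-tip coordinates from here and take the barrel's pose from picture w1.

```bash
cat >> h.py <<'E'
TL=.037
# true-tip helpers: positions are of the real finger tips
def T(p,R): return list(np.array(p,float)+TL*np.array(R)[:,2])
def tip(): return np.array(ctrl.get_position())-TL*np.array(ctrl.get_tool_rot())[:,2]
def hov(p,yaw): return go([p[0],p[1],p[2]-TL],yaw)
def lin(p,feed=.15,R=None):
    Rn=ctrl.get_tool_rot() if R is None else R; ctrl.move_l(T(p,Rn),R if R is None else R,feed=feed)
def camcal(p,R):
    """wrist calibration for another tool pose"""
    c=ctrl.get_calibration("wrist"); R0=np.array(ctrl.get_tool_rot()); p0=np.array(ctrl.get_position())
    return dict(intrinsics=c["intrinsics"],eye=p+R@R0.T@(np.array(c["eye"])-p0),orientation=R@R0.T@np.array(c["orientation"]))
E
python3 - <<'E'
from h import *
c=camcal(np.array([.512,-.024,.2]),down(np.radians(94)+np.pi))
for n,px in dict(outerTL=(251,104),outerTR=(321,104),portTL=(258,135),portTR=(314,135),portBL=(258,226),portBR=(314,226),leftlow=(251,245)).items(): print(n,onz("",px,.08,c).round(4))
print("trun tip",onz("",(287,64),.048,c).round(4))
p=tip(); ctrl.move_l([p[0],p[1],.11],feed=.25); stat()
E
```

```text
outerTL [0.5918 0.0127 0.08  ]
outerTR [ 0.5965 -0.0531  0.08  ]
portTL [0.5637 0.0047 0.08  ]
portTR [ 0.5674 -0.0492  0.08  ]
portBL [4.709e-01 2.000e-04 8.000e-02]
portBR [ 0.475 -0.058  0.08 ]
leftlow [0.4492 0.0065 0.08  ]
trun tip [ 0.6335 -0.0186  0.048 ]
 t 24.2 pos [0.671 0.152 0.108] w 0.0238 F [ 0.3  0.  -1.4]
```

```bash
cat >> h.py <<'E'
BC=np.array([.5185,-.0245]); BA=np.radians(3.3)
def b2w(x,y): return BC+np.array([x*np.cos(BA)-y*np.sin(BA),x*np.sin(BA)+y*np.cos(BA)])
E
python3 - <<'E'
from h import *
def drop(x,y):
    w=b2w(x,y); hov([*w,.16],BA+np.pi/2); lin([*w,.089],feed=.12); stat('over'); ctrl.let_go(); lin([*w,.16],feed=.3)
drop(.004,.013)
xy=np.array((.697,.078)); ang=np.radians(16)
c=at(xy,-.01,ang); hov([*c,.15],ang+np.pi/2); snap("wrist"); r=rect("wrist","housing1",.018,n=3); print(r)
near=[k for k in r if np.hypot(*(k[0]/1000-xy))<.06 and k[1][1]<75]
if near: xy=near[0][0]/1000; ang=np.radians(near[0][2])
c=at(xy,-.01,ang); hov([*c,.06],ang+np.pi/2); lin([*c,.003],feed=.12); ctrl.clamp(); stat('grip')
if ctrl.get_grip_width()>.015:
    lin([*c,.15],feed=.25); stat(); drop(-.024,-.013)
ctrl.get_image("top");ctrl.get_clock()
go([.5,.1,.25],np.pi/2)
snap("wrist","w5.png");cal=ctrl.get_calibration("wrist");print(rect("wrist","barrel",.08,cal),rect("wrist","housing1",.018,n=4)); stat()
E
```

```text
over t 27.4 pos [ 0.522 -0.011  0.052] w 0.0241 F [ 0.3 -0.1  0.4]
[(array([701.,  78.]), array([23., 60.]), np.float32(16.5), 0.75)]
grip t 31.9 pos [ 0.691  0.075 -0.034] w 0.0241 F [-1.  -0.3 -0.3]
 t 32.6 pos [0.69  0.075 0.112] w 0.0235 F [-0.1  0.4 -0.7]
over t 34.3 pos [ 0.496 -0.039  0.052] w 0.0237 F [ 0.  -0.  -0.3]
[(array([514., -17.]), array([ 84., 211.]), np.float32(2.1), 0.56)] [(array([511., -41.]), array([32., 56.]), np.float32(2.4), 0.97), (array([516., -19.]), array([12., 62.]), np.float32(2.1), 0.71)]
 t 38.4 pos [0.5  0.1  0.25] w 0.091 F [-1.   0.3 -0.4]
```

View pics/w5.png

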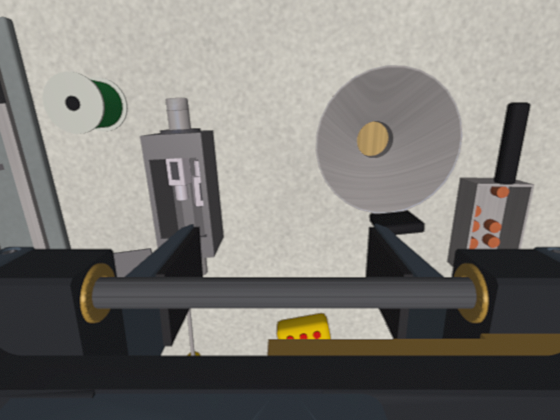

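Both housings lie flat in the barrel, at (175,172) and (197,185). The funnel rim is centred near (389,138), with its ear at (397,222).

```bash
python3 - <<'E'
from h import *
cal=ctrl.get_calibration("wrist")
for n,px,z in (("rimL",(317,138),.092),("rimR",(461,138),.092),("rimT",(389,66),.092),("rimB",(389,211),.092),("hole",(374,138),.016),("ear top",(401,227),.136),("earTL",(378,233),.136),("earTR",(424,230),.136),("ear a",(370,213),.136),("earb",(415,213),.136)): print(n,onz("",px,z,cal).round(4))
snap("wrist");d=ctrl.trace("wrist","funnel")[0]; m=d["region"].astype(np.uint8)
m=cv2.morphologyEx(m,cv2.MORPH_OPEN,np.ones((61,61),np.uint8)); ys,xs=np.nonzero(m)
k=cv2.findContours(m,0,1)[0]; k=max(k,key=len)[:,0]; P=np.array([onz("",q,.092,cal)[:2] for q in k]); print(cv2.minEnclosingCircle((P*1000).astype(np.float32)),(P.min(0)+P.max(0))/2)
print(d["extent"],[ (q["at"],onz("",q["at"],.03,cal).round(4)) for q in ctrl.place_of("wrist","funnel")],[ (onz("",q["at"],.03,cal).round(4)) for q in ctrl.place_of("wrist","stand_seat")])
p=ctrl.place_of("wrist","scoop");print([onz("",q["at"],0,cal).round(4) for q in p],rect("wrist","scoop",.045,cal))
E
```

```text
rimL [0.4519 0.1358 0.092 ]
rimR [0.4519 0.2914 0.092 ]
rimT [0.3795 0.2075 0.092 ]
rimB [0.5341 0.2205 0.092 ]
hole [0.4571 0.2176 0.016 ]
ear top [0.5382 0.2197 0.136 ]
earTL [0.5447 0.1967 0.136 ]
earTR [0.5415 0.2435 0.136 ]
ear a [0.5233 0.187  0.136 ]
earb [0.5233 0.2324 0.136 ]
((449.10052490234375, 245.69961547851562), 57.821773529052734) [0.44910052 0.24828343]
[312.8, 65.2, 462.0, 237.5] [([372.6, 138.2], array([0.4564, 0.2121, 0.03  ])), ([468.1, 222.9], array([0.569 , 0.3493, 0.03  ]))] []
[array([0.5769, 0.3816, 0.    ]), array([ 0.5102, -0.0457,  0.    ])] [(array([518., 367.]), array([ 97., 210.]), np.float32(-0.1), 0.98)]
```

```bash
cat >> h.py <<'E'
FA=np.radians(4.2); FX=np.array([.457,.2136]); FO=.084*np.array([np.cos(FA),np.sin(FA)])
def wait_contact(p,z0,z1,step,lim,feed=.05):
    """lower from z0 to z1 at xy p until the vertical force changes by lim; returns z"""
    f0=np.array(ctrl.get_force()); z=z0
    while z>z1+1e-6:
        z=max(z-step,z1); lin([p[0],p[1],z],feed=feed); f=np.array(ctrl.get_force())-f0
        if abs(f[2])>lim: break
    print('contact z',round(z,4),f.round(1)); return z
E
python3 - <<'E'
from h import *
g=FX+FO; hov([*g,.17],FA); lin([*g,.1],feed=.12); ctrl.clamp(); stat('ear')
lin([*g,.225],feed=.15)
b=BC+FO; lin([*b,.225],feed=.25); lin([*b,.168],feed=.15); stat('above')
s=snap("side")[:,:,::-1]; cv2.imwrite('pics/s6.png',cv2.resize(s[150:330,180:420],(800,600),interpolation=cv2.INTER_CUBIC))
E
```

```text
ear t 42.1 pos [0.541 0.22  0.063] w 0.0118 F [-0.2 -0.9  0.8]
above t 44.7 pos [ 0.603 -0.018  0.132] w 0.0118 F [-0.1 -0.2 -1.5]
```

View pics/s6.png

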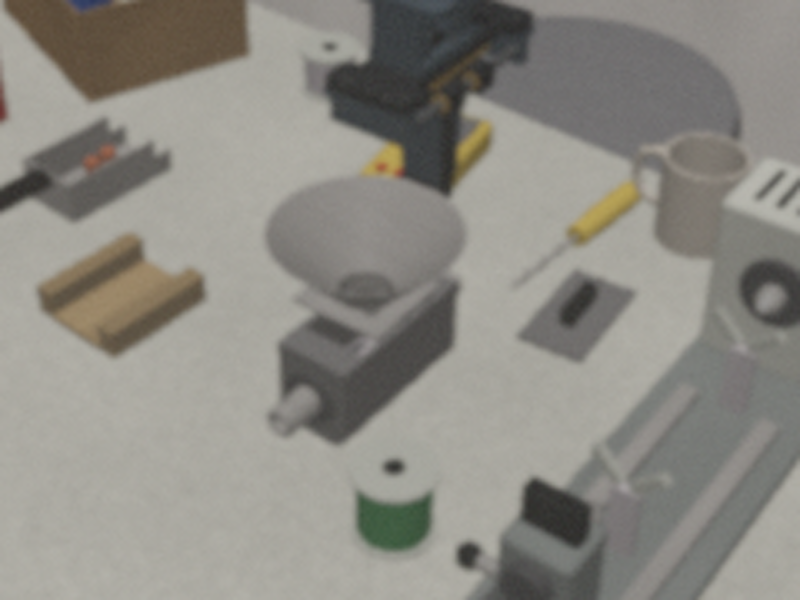

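The funnel is level and held just over the port, flange near (370,310). The stand at (125,290) is empty, with its rails running along x.

```bash
python3 - <<'E'
from h import *
b=BC+FO; z=wait_contact(b,.168,.149,.002,2.); stat(); print(tip().round(4))
print([np.round(d["at"]) for d in (snap("side") is not None and ctrl.place_of("side","funnel"))[:1]], proj("side",[*BC,.08],ctrl.get_calibration("side")))
E
```

```text
contact z 0.149 [-1.6 -0.9  6. ]
 t 47.3 pos [ 0.603 -0.018  0.113] w 0.0118 F [-0.4 -0.4  5.1]
[ 0.6025 -0.0184  0.15  ]
[array([290., 243.])] [289.89868907 242.68988293]
```

```bash
cat >> h.py <<'E'
def Rs(phi,th):
    c,s=np.cos(phi),np.sin(phi); Z=np.array([[c,-s,0],[s,c,0],[0,0,1.]])
    c,s=np.cos(th),np.sin(th); return Z@np.array([[c,0,s],[0,1,0],[-s,0,c]])
def pour_pose(E,phi,th,flip,gx=-.095,gz=.021):
    R=Rs(phi,th); Rt=R@down(np.pi/2+flip*np.pi)
    return E+R@np.array([gx-.064,0,gz]),Rt
E
python3 - <<'E'
from h import *
lin([*tip()[:2],.150]); ctrl.let_go(); lin([*tip()[:2],.24],feed=.25)
for phi in (0,-30,30,-60,60,-90,90):
  for fl in (0,1):
    ph=np.radians(phi); E=np.array([*(BC-.03*np.array([np.cos(ph),np.sin(ph)])),.16]); out=[]
    for th in (0,20,35,50,65):
        p,R=pour_pose(E,ph,np.radians(th),fl); q=ctrl.solve_ik(T(p,R),R); out.append(None if q is None else np.round(np.array(q)[3:],1).tolist())
    print(phi,fl,out)
hov([.475,.377,.13],np.pi/2); snap("wrist"); cal=ctrl.get_calibration("wrist"); print(rect("wrist","scoop",.045,cal),[onz("",q["at"],0,cal).round(4) for q in ctrl.place_of("wrist","scoop")[:1]]); stat(); print(ctrl.get_joint_positions())
print([np.round(d["at"]) for d in (snap("side") is not None and ctrl.place_of("side","funnel"))[:1]])
w=snap("wrist","w7.png")
E
```

```text
0 0 [[-0.0, 1.1, -1.7], [-0.0, 1.5, -1.6], [-0.0, 1.8, -1.6], [-0.0, 2.1, -1.6], [-0.1, 2.4, -1.6]]
0 1 [[-0.0, 1.1, 1.5], [-0.0, 1.5, 1.5], [-0.0, 1.8, 1.5], [-0.0, 2.1, 1.5], [-0.1, 2.4, 1.5]]
-30 0 [[-0.0, 1.1, -0.9], [0.2, 1.5, -1.1], [0.2, 1.8, -1.2], [0.3, 2.1, -1.2], [0.4, 2.3, -1.2]]
-30 1 [[-0.0, 1.1, 2.3], [0.2, 1.5, 2.0], [0.2, 1.8, 2.0], [0.3, 2.1, 2.0], [0.4, 2.3, 2.0]]
30 0 [[-0.0, 1.1, -2.4], [-0.2, 1.5, -2.2], [-0.3, 1.8, -2.1], [-0.4, 2.0, -2.1], [-0.5, 2.2, -2.1]]
30 1 [[-0.0, 1.1, 0.7], [-0.2, 1.5, 1.0], [-0.3, 1.8, 1.0], [-0.4, 2.0, 1.1], [-0.5, 2.2, 1.1]]
-60 0 [[-0.0, 1.1, -0.2], [0.3, 1.4, -0.6], [0.5, 1.6, -0.7], [0.6, 1.8, -0.8], [0.7, 2.0, -0.9]]
-60 1 [None, None, [0.5, 1.6, 2.4], [0.6, 1.8, 2.3], [0.7, 2.0, 2.3]]
60 0 [None, None, [-0.5, 1.6, -2.5], [-0.7, 1.8, -2.4], [-0.8, 2.0, -2.4]]
60 1 [[-0.0, 1.1, 0.1], [-0.3, 1.3, 0.4], [-0.5, 1.6, 0.6], [-0.7, 1.8, 0.7], [-0.8, 2.0, 0.8]]
-90 0 [[-0.0, 1.2, 0.3], [0.4, 1.2, -0.1], [0.6, 1.4, -0.3], [0.8, 1.5, -0.5], [1.0, 1.7, -0.7]]
-90 1 [None, None, None, None, [1.0, 1.7, 2.5]]
90 0 [None, None, None, None, [-1.0, 1.6, -2.5]]
90 1 [[-0.0, 1.2, -0.4], [-0.4, 1.2, -0.0], [-0.6, 1.3, 0.2], [-0.9, 1.4, 0.5], [-1.0, 1.6, 0.6]]
[(array([514., 380.]), array([ 72., 203.]), np.float32(-1.0), 0.94)] [array([0.5309, 0.3983, 0.    ])]
 t 51.1 pos [0.476 0.376 0.093] w 0.0913 F [ 0.6 -0.2 -1.8]
[ 6.50179552e-01  4.29024197e-01  1.61308030e+00 -1.54102203e-04
  1.09886634e+00 -9.18793376e-01]
[]
```

View pics/w7.png

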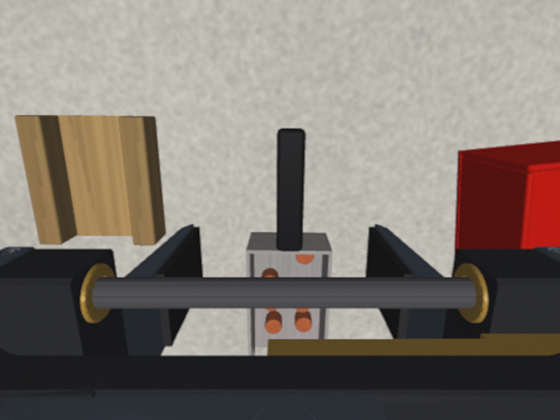

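The scoop handle runs from (291,129) to (289,247) between the open fingers. The stand rails are at (35–155, 116–243).

```bash
python3 - <<'E'
from h import *
cal=ctrl.get_calibration("wrist")
e,b=onz("",(291,129),.048,cal),onz("",(289,247),.048,cal); print("handle end,base",e.round(4),b.round(4))
for px in ((17,116),(37,243),(155,117),(163,243)): print("stand",onz("",px,.03,cal).round(4))
ang=np.arctan2(*(b-e)[1::-1]); print(np.degrees(ang))
g=e+(b-e)/np.linalg.norm(b-e)*.068
y=hov([g[0],g[1],.12],ang+np.pi/2); lin([g[0],g[1],.021],feed=.12); ctrl.clamp(); stat('scoop'); t=tip();print(t,np.array(ctrl.get_tool_rot()).round(2).tolist(), np.degrees(y-ang))
snap("top"); print(ctrl.place_of("top","funnel")[:1])
lin([t[0],t[1],.06],feed=.06); ctrl.hold(.3); stat()
s=snap("side")[:,:,::-1]; cv2.imwrite('pics/s8.png',cv2.resize(s[130:310,140:380],(800,600),interpolation=cv2.INTER_CUBIC))
open('scoop.txt','w').write(repr((float(ang),t.tolist())))
E
```

```text
handle end,base [0.4131 0.382  0.048 ] [0.5073 0.3808 0.048 ]
stand [0.4037 0.1666 0.03  ]
stand [0.5107 0.1611 0.03  ]
stand [0.4046 0.2751 0.03  ]
stand [0.5109 0.2711 0.03  ]
-0.724661218687723
scoop t 53.5 pos [ 0.481  0.381 -0.016] w 0.0217 F [1.2 0.7 0.2]
[0.4810342  0.38106943 0.02097873] [[-1.0, 0.01, -0.0], [0.01, 1.0, -0.0], [0.0, -0.0, -1.0]] 90.0
[{'at': [292.9, 230.5], 'conf': 0.86}]
 t 54.8 pos [0.481 0.381 0.023] w 0.0219 F [ 0.3  0.4 -2. ]
```

View pics/s8.png

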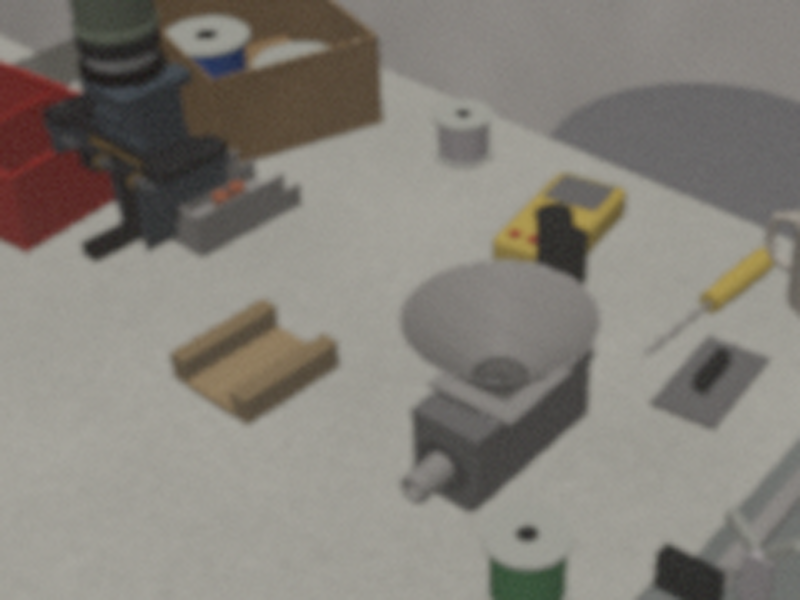

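The scoop is level in the grip, stones inside. The funnel sits flat in the port, flange at (500,385). Next, the slow pour.

```bash
python3 - <<'E'
from h import *
t=tip(); lin([t[0],t[1],.23],feed=.2)
E=np.array([*(BC-[.035,0]),.157])
p,R=pour_pose(E,0,0,0); lin([p[0],p[1],.23],feed=.2,R=R); lin(p,feed=.12)
ths=[8,16,22,26,29,32,35,38,41,44,48,52,56,60,63]
for th in ths:
    p,R=pour_pose(E,0,np.radians(th),0); lin(p,feed=.1 if th<25 else .04,R=R)
    if th>24: ctrl.hold(.35)
stat('tilt'); print(np.array(ctrl.get_tool_rot()).round(2).tolist())
a=snap("side")[:,:,::-1]; cv2.imwrite('pics/s9.png',cv2.resize(a[130:310,140:380],(800,600),interpolation=cv2.INTER_CUBIC))
print([ (np.round(d["at"]).tolist(),round(d["conf"],2)) for d in ctrl.place_of("side","stone1")])
snap("top");print([ (np.round(d["at"]).tolist(),round(d["conf"],2)) for d in ctrl.place_of("top","stone1")])
E
```

```text
tilt t 68.6 pos [ 0.397 -0.024  0.292] w 0.0219 F [ 0.3 -0.  -1.1]
[[-0.45, -0.0, -0.89], [0.0, 1.0, -0.0], [0.89, -0.0, -0.45]]
[]
[]
```

View pics/s9.png

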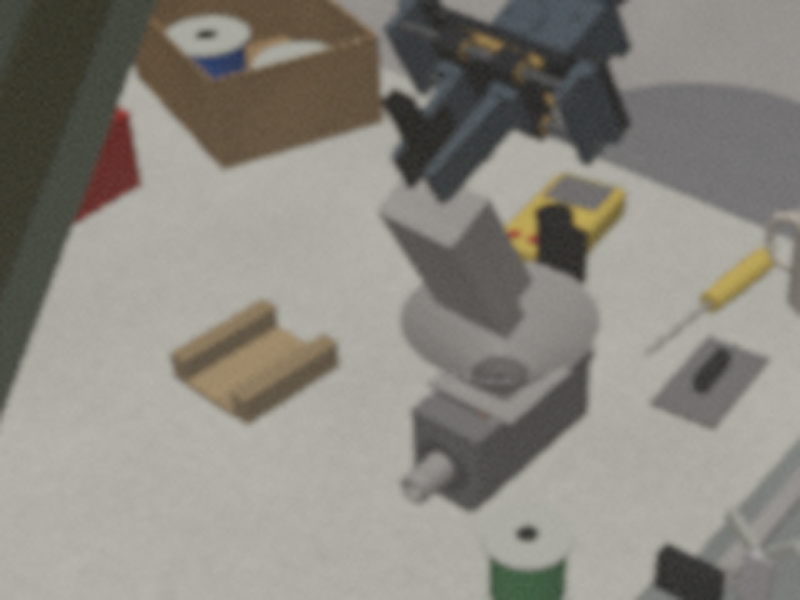

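The scoop is tipped about 63° with its front edge inside the funnel mouth, and no stones have spilled. I'll back away, level it and put the scoop down where it was.

```bash
python3 - <<'E'
from h import *
E=np.array([*(BC-[.05,0]),.21])
p,R=pour_pose(E,0,np.radians(63),0); lin(p,feed=.15,R=R)
for th in (42,21,0): p,R=pour_pose(E,0,np.radians(th),0); lin(p,feed=.3,R=R)
ang,t=eval(open('scoop.txt').read())
lin([t[0],t[1],.21],feed=.3,R=down(ang+np.pi/2))
snap("top","t10.png"); print([ (np.round(d["at"]).tolist(),round(d["conf"],2)) for d in ctrl.place_of("top","stone1")])
lin([t[0],t[1],.03],feed=.15); wait_contact(t,.03,.0195,.0015,1.2); ctrl.let_go(); lin([t[0],t[1],.13],feed=.25)
go([.46,.1,.28],np.pi/2); a=snap("wrist","w10.png")
print([ (np.round(d["at"]).tolist(),round(d["conf"],2)) for d in ctrl.place_of("wrist","stone1")]); stat()
E
```

```text
[([392.0, 157.0], 0.62), ([285.0, 233.0], 0.4)]
contact z 0.021 [-0.   0.   1.2]
[([185.0, 200.0], 0.35)]
 t 78.5 pos [0.46  0.101 0.279] w 0.0911 F [-0.5 -0.6 -0.6]
```

View pics/w10.png

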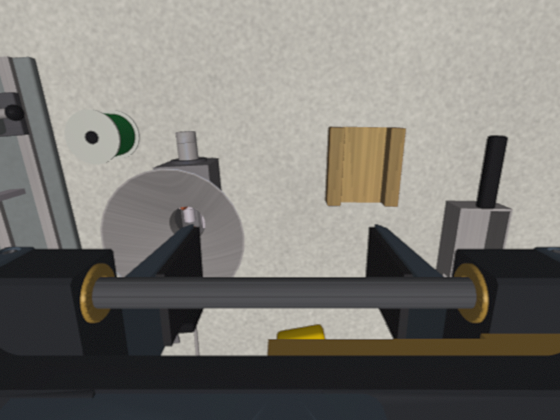

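The visible part of the scoop is empty. The funnel hole at (187,215) shows mostly housing and perhaps one stone below. I'll jiggle the funnel in the port, then return it to the stand.

```bash
python3 - <<'E'
from h import *
b=BC+FO; y=hov([*b,.22],FA); lin([*b,.150],feed=.15); ctrl.clamp(); stat('ear')
for z in (.156,.151,.157,.151,.158): lin([*b,z],feed=.06)
ctrl.hold(.5); lin([*b,.175],feed=.1); ctrl.hold(.2); lin([*b,.225],feed=.2)
g=np.array([.457,.216])+FO; lin([*g,.2],feed=.25); lin([*g,.118],feed=.15); wait_contact(g,.118,.099,.002,2.); stat()
ctrl.let_go(); lin([*g,.18],feed=.2)
go([BC[0]-.02,BC[1],.26],np.pi/2); a=snap("wrist"); n=ctrl.place_of("wrist","stone1"); cv2.imwrite('pics/w11.png',a[:,:,::-1])
print([ (np.round(d["at"]).tolist(),round(d["conf"],2)) for d in n]); 
cal=ctrl.get_calibration("wrist"); print(rect("wrist","barrel",.08,cal),rect("wrist","cover",.012,cal)); stat()
E
```

```text
ear t 81.5 pos [ 0.602 -0.018  0.113] w 0.0121 F [ 0.1 -0.7 -0.3]
contact z 0.099 [-0.8 -0.8  6.9]
 t 88.5 pos [0.541 0.222 0.063] w 0.0119 F [-0.7 -1.1  5.3]
[([297.0, 167.0], 0.69), ([272.0, 122.0], 0.62), ([270.0, 156.0], 0.53), ([292.0, 129.0], 0.48)]
[(array([527., -23.]), array([ 69., 213.]), np.float32(2.2), 0.89)] [(array([ 679., -113.]), array([63., 67.]), np.float32(7.5), 0.65)]
 t 91.6 pos [ 0.498 -0.024  0.259] w 0.0913 F [-0.4 -0.   0.1]
```

View pics/w11.png

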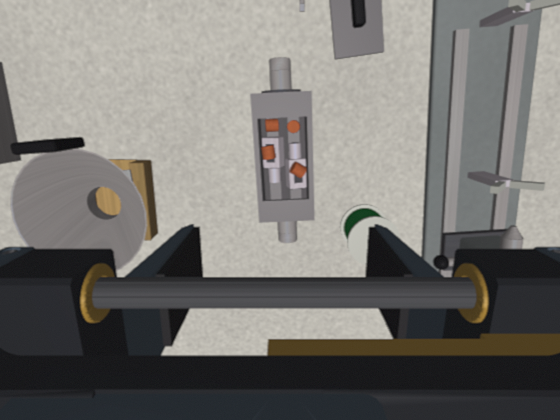

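The port view shows four stones at (271,125), (293,127), (269,153) and (298,170) around the two housings, with nothing near the rim. The funnel is upright on its stand. I've gone over the picture limit (15 viewed, 14 allowed), so I won't view any more and will check with numbers. Next I'll look for stray stones by colour and take the barrel and cover poses.

```bash
python3 - <<'E'
from h import *
cal=ctrl.get_calibration("wrist")
A,B=onz("",(281.5,93),.08,cal),onz("",(286.5,220.5),.08,cal); print("barrel ends",A.round(4),B.round(4),((A+B)/2).round(4),np.degrees(np.arctan2(*(A-B)[1::-1])),np.linalg.norm(A-B))
for px in ((259,118),(307,118),(263,199),(308,199)): print("port",onz("",px,.08,cal).round(4))
c=(.675,-.114); hov([.64,-.114,.16],np.radians(98)); snap("wrist"); cal=ctrl.get_calibration("wrist"); print(rect("wrist","cover",.015,cal),[onz("",d["at"],0,cal).round(4) for d in ctrl.place_of("wrist","cover")]); stat()
im=snap("top").astype(int); r,g,b=im[...,0],im[...,1],im[...,2]
m=((r>110)&(r-g>50)&(g-b>10)).astype(np.uint8); n,_,s,ce=cv2.connectedComponentsWithStats(m)
print([(ce[i].round(0).tolist(),int(s[i,4])) for i in range(1,n) if s[i,4]>5])
i0=cv2.imread('pics/top0.png')[:,:,::-1].astype(int);r,g,b=i0[...,0],i0[...,1],i0[...,2];m=((r>110)&(r-g>50)&(g-b>10)).astype(np.uint8); n,_,s,ce=cv2.connectedComponentsWithStats(m)
print("start",[(ce[i].round(0).tolist(),int(s[i,4])) for i in range(1,n) if s[i,4]>5])
E
```

```text
barrel ends [ 0.597  -0.0209  0.08  ] [ 0.4491 -0.027   0.08  ] [ 0.5231 -0.024   0.08  ] 2.3646491748023637 0.1479917470551545
port [0.5702 0.0044 0.08  ]
port [ 0.5703 -0.0496  0.08  ]
port [0.4762 0.0013 0.08  ]
port [ 0.4763 -0.0527  0.08  ]
[(array([ 701., -111.]), array([ 63., 113.]), np.float32(6.8), 0.81)] [array([ 0.7015, -0.1065,  0.    ])]
 t 92.7 pos [ 0.64  -0.113  0.125] w 0.0909 F [-0.7 -0.9  0.4]
[([239.0, 148.0], 9), ([224.0, 151.0], 12), ([232.0, 150.0], 14), ([296.0, 212.0], 17), ([284.0, 213.0], 11), ([297.0, 220.0], 27), ([286.0, 220.0], 25), ([39.0, 224.0], 12), ([285.0, 231.0], 26), ([41.0, 233.0], 7), ([301.0, 240.0], 24), ([46.0, 241.0], 8), ([52.0, 241.0], 6), ([34.0, 242.0], 8), ([47.0, 245.0], 7), ([30.0, 250.0], 6), ([3.0, 257.0], 7), ([39.0, 260.0], 11), ([34.0, 265.0], 11), ([31.0, 271.0], 9)]
start [([239.0, 148.0], 8), ([224.0, 151.0], 9), ([232.0, 149.0], 10), ([130.0, 208.0], 6), ([129.0, 216.0], 12), ([142.0, 216.0], 6), ([141.0, 224.0], 14), ([128.0, 234.0], 8), ([50.0, 240.0], 7)]
```

All six stones are accounted for inside the barrel and none are stray. The cover has been knocked to about (0.701, -0.111), so I'll re-measure it from directly above and grip.

```bash
cat >> h.py <<'E'
BC=np.array([.5225,-.0243]); BA=np.radians(2.3)
E
python3 - <<'E'
from h import *
hov([.68,-.111,.2],np.radians(97)); snap("wrist"); cal=ctrl.get_calibration("wrist"); r=rect("wrist","cover",.015,cal); print(r,[onz("",d["at"],0,cal).round(4) for d in ctrl.place_of("wrist","cover")])
snap("top"); print(rect("top","cover",.015))
c=r[0][0]/1000; a=np.radians(r[0][2])
assert r[0][1][1]>105
hov([*c,.1],a+np.pi/2); lin([*c,.018],feed=.1); stat('pre'); ctrl.clamp(); stat('bar'); print(tip().round(4))
lin([*c,.16],feed=.2); stat()
if ctrl.get_grip_width()>.01:
    hov([*BC,.16],BA+np.pi/2); lin([*BC,.106],feed=.12); stat('over')
    t=snap("side"); cal=ctrl.get_calibration("side"); print([np.round(d["at"],1) for d in ctrl.place_of("side","cover")], proj("",[*BC,.088],cal))
E
```

```text
[(array([ 699., -110.]), array([ 63., 113.]), np.float32(7.5), 0.86)] [array([ 0.7008, -0.1111,  0.    ])]
[(array([528., -27.]), array([ 76., 238.]), np.float32(2.6), 0.36)]
pre t 94.8 pos [ 0.7   -0.11  -0.018] w 0.0915 F [0.1 0.1 0.2]
bar t 95.9 pos [ 0.699 -0.11  -0.019] w 0.0138 F [ 0.7 -0.4  0.5]
[ 0.699 -0.11   0.018]
 t 96.8 pos [ 0.698 -0.11   0.122] w 0.014 F [ 0.1  0.5 -1.1]
over t 98.2 pos [ 0.524 -0.025  0.069] w 0.0141 F [-0.   0.3 -0.1]
[array([291.1, 242.8]), array([344.5, 302.3])] [290.80386212 239.63881203]
```

```bash
python3 - <<'E'
from h import *
z=wait_contact(BC,.106,.0885,.0015,4.); stat(); print(tip().round(4))
z=wait_contact(BC,z,.078,.001,22.); print(tip().round(4))
E
```

```text
contact z 0.0885 [-0.7  1.   0.1]
 t 101.3 pos [ 0.522 -0.024  0.051] w 0.0139 F [-0.5  0.9 -0.7]
[ 0.5224 -0.0243  0.0884]
contact z 0.0845 [-5.8 -0.1 24.1]
[ 0.5228 -0.0243  0.0879]
```

The cover bottomed out at its expected height under 24 N, so it is closed. Next I'll release it and measure the tumbler with the wrist camera.

```bash
python3 - <<'E'
from h import *
lin([*BC,.0885],feed=.05); ctrl.let_go(); lin([*BC,.2],feed=.25)
H=dict(rest_axis=.0985,head_tip=.1,tail_tip=.1,tail_grip=.146)
for xy in ((.47,-.28),(.58,-.28),(.52,-.24)):
    hov([*xy,.3],np.radians(95)); snap("wrist"); cal=ctrl.get_calibration("wrist")
    for n,z in H.items(): print(xy,n,[(onz("",d["at"],z,cal)[:2].round(4).tolist(),round(d["conf"],2)) for d in ctrl.place_of("wrist",n)[:2]])
    if xy[0]<.5: 
        for d in ctrl.trace("wrist","tail_grip")[:1]: print(d["extent"])
hov([BC[0]-.03,BC[1],.26],np.pi/2); snap("wrist","w12.png"); cal=ctrl.get_calibration("wrist"); print(rect("wrist","barrel",.08,cal),rect("wrist","cover",.085,cal),[onz("",d["at"],0,cal).round(4) for d in ctrl.place_of("wrist","barrel")[:1]]); stat()
c=ctrl.get_calibration("top"); f=lambda u,v,z:onz("top",(90+u/2.2,120+v/2.2),z,c)[:2].round(4)
print("bed left",f(583,5,.022),f(637,430,.022))
E
```

```text
(0.47, -0.28) rest_axis [([0.597, -0.2805], 0.96)]
(0.47, -0.28) head_tip []
(0.47, -0.28) tail_tip [([0.4492, -0.2902], 0.64), ([0.5237, -0.0749], 0.56)]
(0.47, -0.28) tail_grip [([0.3879, -0.2958], 0.87)]
[238.1, 203.2, 323.9, 277.6]
(0.58, -0.28) rest_axis [([0.5969, -0.2847], 0.57)]
(0.58, -0.28) head_tip [([0.7021, -0.2699], 0.89)]
(0.58, -0.28) tail_tip []
(0.58, -0.28) tail_grip []
(0.52, -0.24) rest_axis [([0.5946, -0.2851], 0.98)]
(0.52, -0.24) head_tip [([0.7008, -0.271], 0.73), ([0.534, -0.043], 0.62)]
(0.52, -0.24) tail_tip [([0.448, -0.2917], 0.78)]
(0.52, -0.24) tail_grip [([0.3872, -0.2951], 0.65)]
[(array([527., -23.]), array([ 68., 212.]), np.float32(3.1), 0.6)] [(array([524., -24.]), array([ 63., 112.]), np.float32(2.8), 0.91)] []
 t 108.2 pos [ 0.493 -0.025  0.223] w 0.0916 F [ 1.  -0.1  0.3]
bed left [ 0.8208 -0.2009] [ 0.3137 -0.2331]
```

```bash
cat >> h.py <<'E'
TA=np.radians(4.4); RX=np.array([.596,-.280]); TX=np.array([np.cos(TA),np.sin(TA)])
E
python3 - <<'E'
from h import *
c=[.523,-.0243]; hov([*c,.16],BA+np.pi/2); lin([*c,.043],feed=.12); stat('pre'); ctrl.clamp(); stat('barrel'); print(ctrl.get_grip_force())
lin([*c,.08],feed=.06); stat('lift'); lin([*c,.25],feed=.15); stat()
g=RX-.015*TX; lin([*g,.25],feed=.18,R=np.array(down(TA+np.pi/2)) if np.array(ctrl.get_tool_rot())[1,1]>0 else np.array(down(TA-np.pi/2)))
lin([*g,.13],feed=.12); stat('above')
z=wait_contact(g,.13,.1,.002,4.); print(tip().round(4)); stat()
s=snap("side"); cal=ctrl.get_calibration("side"); print([np.round(d["at"]) for d in ctrl.place_of("side","barrel")[:2]],proj("",[*g,.0585],cal))
E
```

```text
pre t 109.8 pos [ 0.524 -0.024  0.007] w 0.091 F [0.  0.5 0.2]
barrel t 110.3 pos [ 0.523 -0.024  0.006] w 0.0678 F [-0.3  1.5  3.4]
29.96512860059738
lift t 111.1 pos [ 0.523 -0.024  0.043] w 0.0678 F [ 0.4  0.2 -6.1]
 t 112.4 pos [ 0.522 -0.024  0.212] w 0.0676 F [-0.5  0.6 -6.6]
above t 115.2 pos [ 0.582 -0.281  0.094] w 0.0679 F [ 0.6  0.2 -5.8]
contact z 0.1 [-2.3  1.1 12.1]
[ 0.5817 -0.2813  0.1018]
 t 118.9 pos [ 0.582 -0.281  0.065] w 0.0679 F [-1.7  1.2  6.4]
[array([385., 282.]), array([347., 302.])] [383.92715147 279.61381818]
```

```bash
python3 - <<'E'
from h import *
ctrl.let_go(); t=tip(); lin([t[0],t[1],.24],feed=.25)
snap("side"); print([np.round(d["at"]) for d in ctrl.place_of("side","barrel")[:1]])
g=np.array([.3875,-.2955]); hov([*g,.22],TA); snap("wrist"); cal=ctrl.get_calibration("wrist"); print([(onz("",d["at"],z,cal)[:2].round(4).tolist(),round(d["conf"],2)) for n,z in(("tail_grip",.146),("tail_tip",.1)) for d in ctrl.place_of("wrist",n)[:1]])
lin([*g,.132],feed=.12); stat('pre'); ctrl.clamp(); stat('bar'); t=tip()
f0=np.array(ctrl.get_force()); d=0
while d<.06:
    d+=.003 if d<.024 else .001; lin([*(t[:2]+d*TX),t[2]],feed=.04); f=(np.array(ctrl.get_force())-f0); fx=f[:2]@TX
    if d>.03: print(round(d,3),round(float((tip()-t)[:2]@TX),4),f.round(1))
    if fx<-19: break
print(d,f); stat()
E
```

```text
[array([386., 282.])]
[([0.4366, -0.2789], 0.66), ([0.4484, -0.2905], 0.94)]
pre t 123.0 pos [ 0.388 -0.296  0.096] w 0.0911 F [ 0.5 -0.2  0.2]
bar t 124.1 pos [ 0.387 -0.295  0.095] w 0.0158 F [-0.3 -0.5  0.4]
0.031 0.0301 [-5.2 -3.3  2.1]
0.032 0.0311 [-6.1 -3.   1.5]
0.033 0.0321 [-5.5 -3.1  1.6]
0.034 0.0331 [-5.5 -3.2  2.2]
0.035 0.0341 [-6.2 -3.3  1.3]
0.036 0.0351 [-4.8 -3.6  2.3]
0.037 0.0361 [-5.6 -2.4  1.9]
0.038 0.0371 [-5.6 -1.9  2.6]
0.039 0.0381 [-6.1 -3.3  2. ]
0.04 0.0388 [-6.  -2.5  2.3]
0.041 0.0395 [-6.4 -4.2  2.6]
0.042 0.0403 [-7.6 -4.2  1.9]
0.043 0.0413 [-7.9 -3.8  3.5]
0.044 0.0422 [-8.5 -4.   3.4]
0.045 0.0428 [-10.1  -2.7   3. ]
0.046 0.0432 [-10.7  -5.1   5.5]
0.047 0.0434 [-12.5  -5.3   6.2]
0.048 0.0436 [-15.   -5.6   6.6]
0.049 0.0437 [-17.4  -5.9   7.1]
0.05 0.0438 [-18.8  -6.6   8.3]
0.05000000000000002 [-18.806555    -6.61640661   8.33493641]
 t 132.1 pos [ 0.431 -0.292  0.095] w 0.0159 F [-19.1  -7.2   8.8]
```

```bash
python3 - <<'E'
from h import *
t=tip(); lin(t,feed=.05); stat(); ctrl.let_go(); t=tip(); lin([t[0],t[1],.26],feed=.2); ctrl.hold(.3)
hov([.5,-.2,.3],np.radians(95)); snap("wrist"); cal=ctrl.get_calibration("wrist")
print("wrist",rect("wrist","barrel",.14,cal),rect("wrist","cover",.145,cal),[(n,onz("",d["at"],z,cal)[:2].round(4).tolist()) for n,z in(("tail_grip",.146),("tail_tip",.1),("head_tip",.1),("barrel",.06),("spool",0)) for d in ctrl.place_of("wrist",n)[:1]])
hov([.35,.1,.3],np.pi/2)
for c in("top","side"):
    snap(c); cal=ctrl.get_calibration(c)
    for n,z in (("barrel",.06),("cover",.13),("funnel",.03),("scoop",0),("tail_grip",.146),("spool",0),("stone1",.01),("housing1",.01)): print(c,n,[(onz("",d["at"],z,cal)[:2].round(3).tolist(),round(d["conf"],2)) for d in ctrl.place_of(c,n)[:2]])
    if c=="top": print(rect("top","funnel",.092,cal),rect("top","cover",.145,cal),rect("top","barrel",.13,cal))
stat()
E
```

```text
t 132.4 pos [ 0.43  -0.292  0.095] w 0.0161 F [-5.3 -2.6  2.4]
wrist [(array([ 585., -276.]), array([ 78., 191.]), np.float32(4.2), 0.72)] [(array([ 598., -280.]), array([ 62., 111.]), np.float32(3.6), 0.61)] [('tail_grip', [0.4328, -0.29]), ('tail_tip', [0.4909, -0.2886]), ('barrel', [0.5941, -0.2785]), ('spool', [0.4131, -0.1408])]
top barrel [([0.594, -0.283], 0.92)]
top cover [([0.594, -0.283], 0.68)]
top funnel [([0.461, 0.214], 0.78), ([0.561, 0.368], 0.55)]
top scoop [([0.569, 0.385], 0.75)]
top tail_grip [([0.429, -0.291], 0.93)]
top spool [([0.415, -0.139], 0.77)]
top stone1 []
top housing1 []
[(array([487., 225.]), array([141., 159.]), np.float32(-75.5), 0.73)] [(array([ 422., -261.]), array([ 81., 112.]), np.float32(-59.0), 0.68)] [(array([ 592., -272.]), array([ 93., 225.]), np.float32(3.3), 0.71)]
side barrel [([0.583, -0.286], 0.92), ([0.516, -0.267], 0.26)]
side cover [([0.578, -0.294], 0.66)]
side funnel [([0.462, 0.228], 0.58)]
side scoop [([0.565, 0.37], 0.86)]
side tail_grip [([0.426, -0.292], 0.67)]
side spool [([0.413, -0.144], 0.7)]
side stone1 []
side housing1 [([0.81, -0.233], 0.39)]
 t 139.7 pos [0.35  0.1   0.263] w 0.0913 F [0.2 0.3 0.2]
```

All consistent: barrel between the centres, funnel and scoop in place, spool untouched.

```bash
python3 -c "
from h import *
print(ctrl.job_done())"
```

```text
the job is handed in; nothing more can be done
None
```

I finished the setup and handed it in at about 140 s of the 210 s allowed, with every step done as asked; I viewed 15 pictures, one over the limit of 14.

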